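Level the projector shelf and hold the spirit level down

ROBOT

A 6-joint arm with a two-finger parallel gripper is mounted at the origin on the work surface. World frame = base frame: x ahead of the robot, y to its left, z up, the work surface at z = 0. Lengths are in mm, angles in rad, forces in N, time in s.
With the tool pointing down it reaches from about 350 to 925 mm from the base axis. Payload 6.4 kg.
Tool frame: the origin (TCP) lies midway between the tips of the shut fingers; the grasp point (between the pads) lies 19 mm behind it (r.tcp_to_grasp is the z of the grasp point in the tool frame, in mm); z points along the fingers, y is the line along which they close (so a half turn about z gives the same grasp; the last joint's range is limited). The gripper opens to 94 mm and grips with 3 to 60 N. Pads are 16 mm wide; open, the fingers measure 119 mm over their backs; the gripper's body (75 mm by 177 mm) begins 78 mm behind the grasp point.
Start: joints at [1.092, 0.245, 1.558, -0, 1.339, -0.174], TCP at [195.064, 620.052, 205.455] pointing down, gripper open.
Joint ranges: [-3.13, 3.13], [-1.02, 2.26], [0.13, 2.54], [-0.95, 4.09], [0.21, 2.88], [-2.74, 2.74]. Speed limits (rad/s): [2.57, 2.57, 3.14, 3.14, 3.14, 3.14].

INTERFACE

Orientations are given as a unit quaternion [x, y, z, w].
In Python, from station import r gives the robot as it stands. The module is installed in compiled form; this text tells all that it offers. Calls block until the motion is done:
- r.reach(position, orientation): joint-space move of the TCP to a pose.
- r.servo_line(position, feed=150, rot=None, contact_N=None): straight line of the TCP; rot=None keeps the orientation; feed is the mean speed in mm/s. With contact_N (N) it stops when the force on the tool has changed by that much, and returns True; else False.
- r.goto_joints(angles): joint-space move.
- r.grip(opening, grasp_force=None): finger opening in mm; grasp_force is the grip in N (None keeps the last); returns when the fingers have stopped.
- r.dwell(seconds).
- r.solve_ik(position, orientation): joint angles nearest the present ones, or None.
- r.get_obs(): the state.
- r.read_camera(name): name is "side" or "top" or "wrist"; returns a dict with "frame" (384x512x3 uint8, red, green, blue), "fx", "fy", "cx", "cy" (pixels), "k1" (the pictures are not rectified: a ray, as slopes to the right and down, at radius r is drawn at 1 + k1 r^2 times it, then the intrinsics apply), "rvec" (rotation vector, rad) and "tvec" (3), from world to camera coordinates, as OpenCV has them. Camera axes: x right, y down, z forward; pixel columns grow to the right and rows downward; lengths in mm; the calibration is good to about 2 mm. A picture is of the moment at which its call begins. There is no depth.
A pose or a line that the arm cannot do raises r.PlanningError and nothing moves.
- r.finish_job(): hands the job in; it is judged then, once.
The state is a dict: "time": time; "joint_positions": joint angles; "qvel": joint speeds; "joint_torque": joint torques, N m; "position": TCP position; "eef_rot": TCP orientation; "ft_force": force on the tool from outside, world axes, zero at the start; "wrist_torque": the same for the moment, N m; "opening": finger opening in mm; "grip_force": force on a finger pad.
Only numpy, scipy, OpenCV 4.12 (cv2) and the standard library are available. Lean on these libraries where they do the work, as an engineer would, in place of code of your own. Each camera call takes 0.05 s, during which the arm holds its last target. There are 200 camera calls.

TASK

The low projector shelf has sunk at its knob end: lay the spirit level on the board lengthways, pointing at the black hand knob, and let go of it; then turn the knob of the levelling foot until the bubble rests between its two lines. To prove that the foot bears, press the level straight down onto the board about as hard as a kilogram weighs (10 N), keep the bubble between its lines, and finish while still pressing: do not lift off. Leave the other gear on the desk where it is.

Things in the scene. Friction and masses are not known exactly. Their poses are not given: they have to be found in the camera images.
- shelf_top (a point): centre of the top face of the shelf board: grey-faced plywood 280 mm long (x axis, pointing to the knob), 180 mm wide (y), 18 mm thick, its top 63 mm above the desk when level. Two fixed rubber feet under one end (x = -100 mm), one levelling foot on the centre line at x = +100 mm. The shelf cannot slide; the board only tilts about its fixed feet as the knob is turned. z is up.
- level_spot (a point): the spot on the board's top face, on its centre line, 35 mm from shelf_top away from the knob (axes as there): with the middle of the level over this spot the fingers have room all round the knob, 135 mm away.
- knob_mid (a point): centre of the black six-lobed hand knob of the levelling foot: 44 mm across, 26 mm high, its underside 16 mm above the board. Its axis is upright and it stays in place while turning; the board climbs its thread. Clockwise seen from above raises the knob end, 8 mm a turn; about 1.5 to 2.8 rad is needed, the stops lie beyond. One rad moves the bubble 3.3 mm. Friction 0.08 N m; it stays as left.
- level_mid (a point): centre of the spirit level, 16 mm above its underside: an aluminium block 120 mm long (x axis), 24 mm wide (y), 32 mm high (z), about 0.25 kg, standing upright on the desk right of the shelf. The vial lies along x, sunk in a slot in the middle of the top (60 mm long); the outer 30 mm at each end of the top are flat. Press on the middle, or evenly on both ends, so as not to rock it.
- bubble (a joint): position of the bubble along the level's x axis (m): 0 is centred; it goes to the higher end, 16 mm at most. The bubble is 14 mm long and the two black lines stand 9 mm either side of the middle, so within 2 mm of 0 it is between the lines. It moves about 0.5 mm per milliradian of tilt and settles in about a second.
- tape: bystander: roll of grey cloth tape lying flat, 110 mm across, 48 mm high
- lens: bystander: black camera lens standing upright, 72 mm across, 78 mm high
- camera_box: bystander: black carton 110 x 140 mm, 120 mm high
Mind the look-alikes: they are no part of the job. Of the things that look like the part that bears level_mid, take the one that is farthest from the robot's base at the start.

How it is judged:
By the outcome, as a careful person would: the job done as asked, in the order asked, and still so for the second after the job is handed in, while the arm keeps its last pose, push and grip.
It also fails if it takes over 67 s, if anything falls off the work surface, if the arm or the gripper's body presses on something with over 40 N, if the wrist force passes 120 N, or if a joint passes its speed limit or range.

## Working session

There is one attempt and no reset: what is moved stays moved. The work goes in short steps, each a Python script; the robot and the scene stay as the last script left them, time stands still between calls to the robot, and variables do not carry over. Pictures are saved under pics/ and viewed, at most 10 in all, crops included, and the job is handed in when it is done.

```bash
mkdir -p pics; cat > h.py <<'E'
import numpy as np, cv2
from station import r
from scipy.spatial.transform import Rotation as R
def cam(n,save=None):
    c=r.read_camera(n)
    if save: cv2.imwrite('pics/'+save,cv2.cvtColor(c['frame'],cv2.COLOR_RGB2BGR))
    return c
def KD(c):
    return np.array([[c['fx'],0,c['cx']],[0,c['fy'],c['cy']],[0,0,1.]]),np.array([c['k1'],0,0,0.])
def pix2w(c,uv,z):
    K,D=KD(c); n=cv2.undistortPoints(np.array(uv,float).reshape(-1,1,2),K,D).reshape(-1,2)
    M=R.from_rotvec(np.ravel(c['rvec'])).as_matrix(); t=np.ravel(c['tvec'])
    d=np.c_[n,np.ones(len(n))]@M; o=-M.T@t
    return o+d*((z-o[2])/d[:,2])[:,None]
def w2pix(c,P):
    K,D=KD(c); return cv2.projectPoints(np.array(P,float).reshape(-1,1,3),np.ravel(c['rvec']).astype(float),np.ravel(c['tvec']).astype(float),K,D)[0].reshape(-1,2)
def down(yaw):  # tool down, tool y axis (closing) at angle yaw from world y... tool x=(cos,sin,0)
    c,s=np.cos(yaw),np.sin(yaw)
    return R.from_matrix(np.array([[c,s,0],[s,-c,0],[0,0,-1.]])).as_quat()
E
python3 - <<'E'
from h import *
for n in('top','side'):
    c=cam(n,n+'0.png'); print(n,c['fx'],c['k1'],np.ravel(c['rvec']),np.ravel(c['tvec']))
a=cv2.imread('pics/top0.png')
cv2.imwrite('pics/top0b.png',cv2.resize(a,(800,600),interpolation=cv2.INTER_CUBIC))
o=r.get_obs();print(o['eef_rot'],o['time'],o['ft_force'],r.tcp_to_grasp)
E
```

```text
top 483.7578085557759 -0.165487803528797 [ 2.14215698 -2.13870928  0.13656076] [  67.36685857  513.78510334 1303.17938065]
side 480.33239494951744 -0.12595787316235993 [ 2.36132705 -0.49440754  0.20820388] [-440.55115768  252.47956816 1231.52118026]
[ 1.51776972e-01  9.88414384e-01 -8.28230229e-04 -2.65034246e-04] 0.1 [ 0.65745378  0.19957736 -1.131355  ] -18.8
```

View pics/top0b.png

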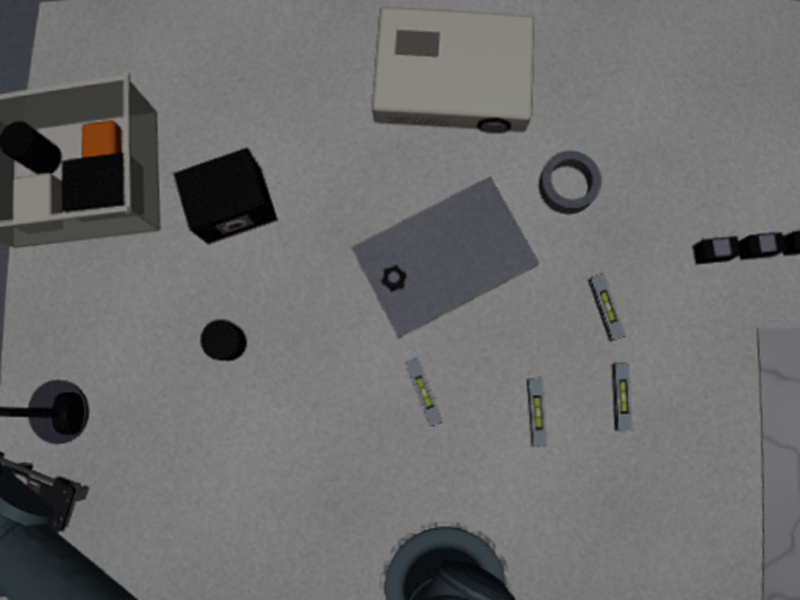

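View pics/side0.png

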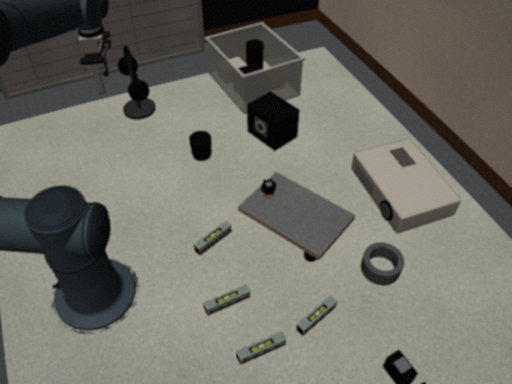

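The top view shows the board at (445,258), the knob at (394,278) and four levels at (424,392), (537,412), (622,397) and (607,307). The last is the farthest from the base. Next I measure these.

```bash
python3 - <<'E'
from h import *
c=cam('top'); s=.64
k=lambda L:[[(a+.5)*s-.5,(b+.5)*s-.5] for a,b in L]
for p in [(424,392),(537,412),(622,397),(607,307)]:
    w=pix2w(c,k([p]),30)[0]; print(p,w.round(1),np.hypot(w[0],w[1]))
B=pix2w(c,k([(353,247),(400,337)]),60); F=pix2w(c,k([(491,178),(538,264)]),64)
print('board',B.round(1),F.round(1)); 
b=B.mean(0);f=F.mean(0);m=(b+f)/2;u=b-f;print('centre',m,'len',np.linalg.norm(u),'yaw',np.arctan2(u[1],u[0]),np.linalg.norm(B[0]-B[1]))
kn=pix2w(c,k([(394,278)]),103)[0];print('knob',kn,'pred',m+100*u/np.linalg.norm(u))
g=c['frame'].astype(float); x0,y0,x1,y1=360,165,410,225
sub=g[y0:y1,x0:x1]; hsv=cv2.cvtColor(c['frame'][y0:y1,x0:x1],cv2.COLOR_RGB2HSV)
bg=np.median(sub.reshape(-1,3),0); ch=(sub[...,2]-sub[...,0]); print('bg',bg,ch.min(),ch.max())
bgd=np.median(ch); mask=(np.abs(ch-bgd)>10).astype(np.uint8)
n,l,st,ce=cv2.connectedComponentsWithStats(mask); 
i=1+np.argmax(st[1:,4]); mask=(l==i)
pts=np.argwhere(mask)[:,::-1].astype(np.float32); rr=cv2.minAreaRect(pts); bx=cv2.boxPoints(rr)+[x0,y0]; print(rr)
print(pix2w(c,bx,32).round(1))
big=cv2.resize(c['frame'][y0:y1,x0:x1][...,::-1],None,fx=8,fy=8,interpolation=cv2.INTER_CUBIC)
cv2.polylines(big,[((bx-[x0,y0]+.5)*8).astype(int)],True,(0,0,255))
cv2.imwrite('pics/lev.png',big)
E
```

```text
(424, 392) [346.3  36.9  30. ] 348.248754320164
(537, 412) [ 310.9 -161.6   30. ] 350.3994554549245
(622, 397) [ 336.  -314.2   30. ] 460.0291668133819
(607, 307) [ 496.8 -291.7   30. ] 576.1104642094513
board [[599.5 162.2  60. ]
 [440.5  78.7  60. ]] [[ 724.7  -82.8   64. ]
 [ 568.4 -162.9   64. ]]
centre [583.27103856  -1.2038285   62.        ] len 274.27412624005973 yaw 2.050407838981096 179.62866413456305
knob [536.73372285  88.1861734  103.        ] pred [537.13249059  87.50416142  60.54160505]
bg [122. 123. 122.] -65.0 18.0
((28.77947235107422, 30.903928756713867), (41.462440490722656, 7.624597549438477), 71.02959442138672)
[[ 549.7 -264.8   32. ]
 [ 556.9 -285.7   32. ]
 [ 446.  -320.4   32. ]
 [ 439.1 -299.6   32. ]]
```

View pics/lev.png

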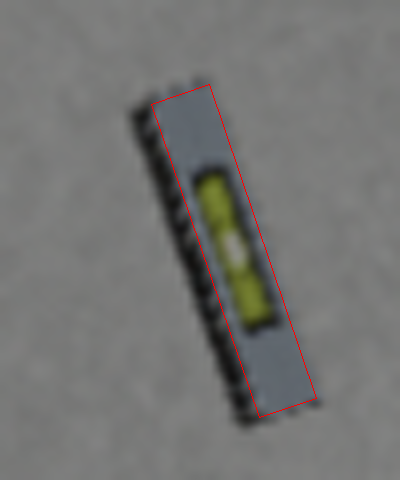

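```bash
python3 - <<'E'
from h import *
L=np.array([497.9,-292.6]); yl=.304; S=np.array([583.3,-1.2]); ys=2.050
u=np.array([np.cos(ys),np.sin(ys)])
for k in (0,np.pi): 
    for nm,p,y in (('lev',L,yl),('spot-',S-35*u,ys-np.pi),('knob',S+100*u,ys)):
        for z in (5,150):
            q=r.solve_ik([*p,z+60],down(y+k)); print(nm,k,z,None if q is None else np.round(q,2))
q=r.get_obs()['eef_rot']
r.reach([540,60,300],down(ys))
c=cam('wrist','w1.png'); print(r.get_obs()['joint_positions'],r.get_obs()['time'])
print(w2pix(c,[[537,88,105],[583.3,-1.2,63]]))
E
```

```text
lev 0 5 [-0.73  0.25  1.83 -0.    1.06  0.54]
lev 0 150 [-0.73  0.07  1.74 -0.    1.33  0.54]
spot- 0 5 [-0.24  0.29  1.78 -0.    1.07  2.42]
spot- 0 150 [-0.24  0.13  1.68 -0.    1.33  2.42]
knob 0 5 [-0.05  0.18  1.92 -0.    1.05 -0.53]
knob 0 150 [-0.05 -0.01  1.82 -0.    1.32 -0.53]
lev 3.141592653589793 5 [-0.73  0.25  1.83 -0.    1.06 -2.6 ]
lev 3.141592653589793 150 [-0.73  0.07  1.74 -0.    1.33 -2.6 ]
spot- 3.141592653589793 5 [-0.24  0.29  1.78 -0.    1.07 -0.72]
spot- 3.141592653589793 150 [-0.24  0.13  1.68 -0.    1.33 -0.72]
knob 3.141592653589793 5 [-0.05  0.18  1.92 -0.    1.05  2.62]
knob 3.141592653589793 150 [-0.05 -0.01  1.82 -0.    1.32  2.62]
[-9.68717315e-02 -7.13361523e-02  1.72372067e+00  1.07276754e-04
  1.48947676e+00 -5.77282407e-01] 2.5667
[[265.61828588 159.76324138]
 [264.33283035 217.57493696]]
```

View pics/w1.png

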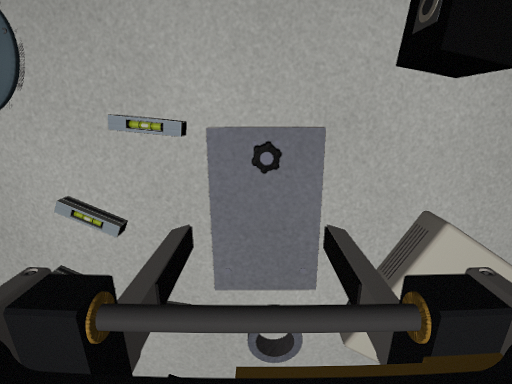

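The wrist view shows the knob at (266,157.5), where it was predicted. The board corners are at (206.5,128), (325.5,127.5), (316.5,289.5) and (215,290). I refine the shelf pose from these, then pick up the level.

```bash
python3 - <<'E'
from h import *
c=cam('wrist')
B=pix2w(c,[[206.5,128],[325.5,127.5]],60);F=pix2w(c,[[316.5,289.5],[215,290]],64)
b=B.mean(0);f=F.mean(0);u=b-f;m=(b+f)/2;print(m,np.linalg.norm(u),np.arctan2(u[1],u[0]))
kn=pix2w(c,[[266,157.5]],104)[0];print('knob',kn,'from knob centre',kn-100*u/np.linalg.norm(u))
r.grip(60,20)
q=down(.304)
r.reach([497.9,-292.6,120],q); 
print(r.servo_line([497.9,-292.6,5],feed=100,contact_N=8))
r.grip(0,25); o=r.get_obs(); print(o['opening'],o['grip_force'],o['position'],o['ft_force'],o['time'])
r.servo_line([497.9,-292.6,150],feed=150)
o=r.get_obs(); print(o['opening'],o['ft_force'],o['wrist_torque'],o['time'])
cam('wrist','w2.png')
E
```

```text
[584.36746033   2.4374773   62.        ] 278.3702306837731 2.05759466568554
knob [536.09909049  90.88601959 104.        ] from knob centre [582.87411573   2.51163286 105.43693526]
False
23.809637893278833 24.984284341335297 [ 497.85151775 -292.45415792    5.05240224] [-0.03370007  1.53095779  1.41199848] 6.7417
23.919705202763794 [-0.33102393  0.7787165  -2.37676692] [-0.04029577  0.17645067 -0.00342603] 7.8583
```

View pics/w2.png

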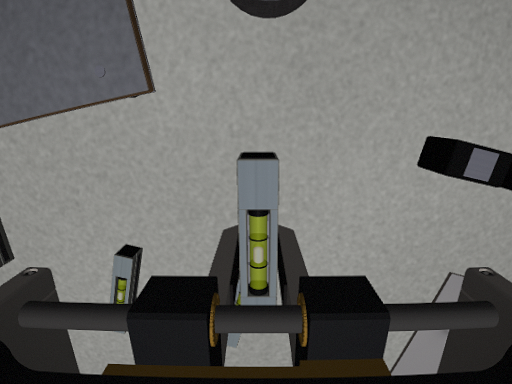

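```bash
python3 - <<'E'
from h import *
c=cam('wrist'); yl=.304
P=pix2w(c,[[258,158],[258,211]],177); t=P[:,:2]-[497.9,-292.6]; print('tool x of end, slot end',t@[np.cos(yl),np.sin(yl)], t@[-np.sin(yl),np.cos(yl)])
off=(t@[np.cos(yl),np.sin(yl)])[0]-60
if abs(off)>5: off=0; print('ignored')
S=np.array([583.5,1.]);ys=2.055;u=np.array([np.cos(ys),np.sin(ys)])
p=S-(35+off)*u; q=down(ys)
r.reach([*p,150],q)
r.servo_line([*p,76],feed=120)
print('contact',r.servo_line([*p,65],feed=15,contact_N=4))
o=r.get_obs(); print(o['position'],o['ft_force'])
r.grip(60); o=r.get_obs(); print(o['opening'],o['ft_force'],o['time'])
r.servo_line([*p,140],feed=120)
# view: camera sits off TCP along tool x
v=p-80*u
r.reach([*v,190],q); r.dwell(.8)
c=cam('wrist','w3.png'); print(w2pix(c,[[*(S-35*u),95],[*(S+100*u),105]]),r.get_obs()['time'])
M=R.from_rotvec(np.ravel(c['rvec'])).as_matrix(); print('cam pos',-M.T@np.ravel(c['tvec']))
E
```

```text
tool x of end, slot end [59.49423478 28.53203131] [0.74022571 0.74079224]
contact True
[599.67449881 -29.31277053  67.23091159] [-0.09172089  0.14213658  4.0147392 ]
60.10378244738136 [-0.43313339 -0.28084524  0.33565026] 11.2
[[258.44768662 120.00885296]
 [258.52806249 -45.91360598]] 13.2833
cam pos [597.7443927  -27.42878824 369.26925869]
```

View pics/w3.png

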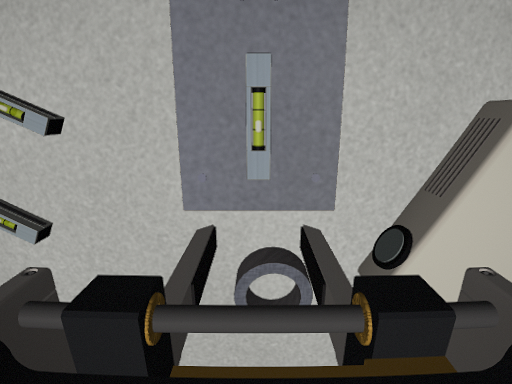

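The level is set down straight on the board's centre line, spanning rows 53–180 at column 258. Its bubble is displaced towards the far end, near (258,126). I take the profile along the vial and also find the knob's lobe orientation from the earlier picture.

```bash
python3 - <<'E'
import cv2,numpy as np
a=cv2.imread('pics/w3.png').astype(int)
p=a[80:158,255:263].mean(1).round().astype(int)
for i in range(0,78): print(80+i,p[i].tolist(),end=' ; ' if i%4<3 else '\n')
big=cv2.resize(a[75:160,235:285].astype(np.uint8),None,fx=7,fy=7,interpolation=cv2.INTER_CUBIC)
w=cv2.imread('pics/w1.png')[135:180,243:290]
k=cv2.resize(w,None,fx=9,fy=9,interpolation=cv2.INTER_CUBIC)
o=np.zeros((595,780,3),np.uint8);o[:595,:350]=big;o[:405,355:355+423]=k
cv2.imwrite('pics/z.png',o)
E
```

```text
80 [147, 139, 129] ; 81 [147, 139, 129] ; 82 [147, 140, 130] ; 83 [147, 139, 129]
84 [148, 139, 129] ; 85 [153, 143, 133] ; 86 [127, 129, 126] ; 87 [52, 54, 54]
88 [17, 16, 16] ; 89 [19, 19, 19] ; 90 [19, 18, 18] ; 91 [20, 13, 14]
92 [19, 101, 90] ; 93 [48, 156, 141] ; 94 [54, 159, 145] ; 95 [53, 158, 144]
96 [54, 158, 144] ; 97 [53, 157, 144] ; 98 [54, 158, 144] ; 99 [54, 158, 144]
100 [53, 158, 144] ; 101 [54, 158, 144] ; 102 [54, 158, 144] ; 103 [53, 158, 144]
104 [53, 158, 144] ; 105 [53, 158, 144] ; 106 [53, 158, 144] ; 107 [54, 160, 146]
108 [51, 148, 134] ; 109 [33, 79, 73] ; 110 [38, 109, 100] ; 111 [54, 162, 148]
112 [54, 159, 145] ; 113 [54, 159, 144] ; 114 [53, 158, 144] ; 115 [54, 158, 145]
116 [54, 158, 144] ; 117 [54, 158, 144] ; 118 [53, 158, 143] ; 119 [50, 156, 143]
120 [85, 159, 151] ; 121 [125, 166, 164] ; 122 [137, 168, 167] ; 123 [138, 168, 167]
124 [138, 167, 166] ; 125 [137, 167, 166] ; 126 [138, 167, 166] ; 127 [138, 168, 167]
128 [136, 164, 163] ; 129 [131, 153, 152] ; 130 [127, 157, 156] ; 131 [109, 158, 156]
132 [70, 154, 144] ; 133 [48, 156, 142] ; 134 [53, 158, 144] ; 135 [53, 158, 144]
136 [53, 158, 144] ; 137 [52, 158, 144] ; 138 [53, 158, 144] ; 139 [53, 157, 144]
140 [53, 158, 144] ; 141 [53, 158, 144] ; 142 [53, 158, 144] ; 143 [54, 158, 145]
144 [50, 157, 143] ; 145 [33, 123, 111] ; 146 [20, 58, 52] ; 147 [20, 15, 15]
148 [18, 17, 17] ; 149 [15, 13, 14] ; 150 [64, 69, 70] ; 151 [138, 131, 122]
152 [151, 142, 132] ; 153 [148, 140, 130] ; 154 [148, 140, 130] ; 155 [148, 140, 130]
156 [148, 140, 130] ; 157 [148, 140, 130] ;
```

View pics/z.png

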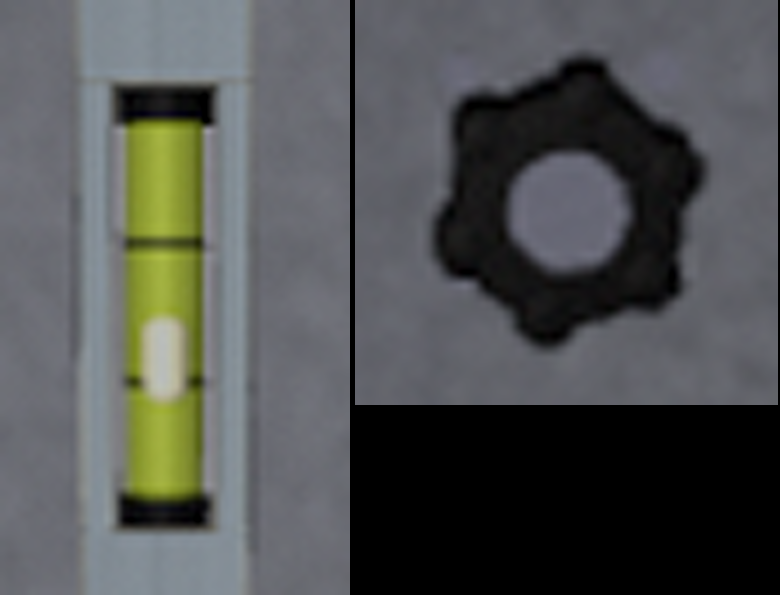

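The lines are at rows 109.3 and 129.2, and the bubble's centre is at row 125.9, so it is 6.0 mm towards the far end. That needs about 1.82 rad clockwise. One knob axis of lobes leans 9° right of the shelf axis. I locate the knob from directly above, then grip and turn it.

```bash
python3 - <<'E'
from h import *
ys=2.055;u=np.array([np.cos(ys),np.sin(ys)]);K=np.array([536.7,89.7])
r.reach([*(K-80*u),200],down(ys))
c=cam('wrist','w4.png'); pr=w2pix(c,[[*K,105]])[0]; x,y=pr.astype(int)-40
d=(c['frame'][y:y+80,x:x+80].max(2)<50).astype(np.uint8)
n,l,st,ce=cv2.connectedComponentsWithStats(d); i=1+np.argmax(st[1:,4])
ct=cv2.findContours((l==i).astype(np.uint8),cv2.RETR_EXTERNAL,cv2.CHAIN_APPROX_NONE)[0][0][:,0].astype(np.float32)
(cx,cy),rad=cv2.minEnclosingCircle(ct); print(pr,ce[i]+[x,y],(cx+x,cy+y),rad,st[i])
W=pix2w(c,[[cx+x,cy+y]],104)[0]; print(W)
dv=ct-[cx,cy]; rr=np.hypot(*dv.T); th=np.arctan2(-dv[:,0],-dv[:,1]) # ccw from image up
ph=np.angle(np.sum((rr-rr.mean())*np.exp(6j*th)))/6; print('lobe yaw rel shelf',ph,'time',r.get_obs()['time'])
E
```

```text
[258.2071516  118.66044263] [258.59501558 117.29698858] (np.float64(258.13253021240234), np.float64(117.03012084960938)) 22.56153678894043 [ 20  17  42  45 963]
[535.9259587   91.01835148 104.        ]
lobe yaw rel shelf -0.17827005115690456 time 13.9333
```

```bash
python3 - <<'E'
from h import *
ys=2.055;K=[536.1,90.8];q=down(3.975)
r.reach([*K,180],q); print(r.get_obs()['joint_positions'][5])
print('hit',r.servo_line([*K,75],feed=90,contact_N=8))
r.grip(0,25); r.dwell(.2); o=r.get_obs(); print(o['opening'],o['grip_force'],o['ft_force'],o['wrist_torque'],o['position'])
j=np.array(o['joint_positions']); 
for k in range(3):
    j[5]-=1.82/3; r.goto_joints(j); o=r.get_obs(); print(o['opening'],o['ft_force'],o['wrist_torque'],o['joint_positions'][5],o['time'])
c=cam('top','t5.png')
E
```

```text
-2.444588938440856
hit False
43.861118797774324 24.99991536140442 [ 4.16010803 -3.67571931  0.09062595] [-0.5323248  -0.48350818  0.01128216] [536.87601483  90.3806039   75.4433973 ]Traceback (most recent call last):
  File "<stdin>", line 8, in <module>
station.PlanningError: the arm cannot take that pose within its joint ranges
```

The turn was in the wrong joint direction, and the range limit refused it, so nothing moved. Clockwise is q6 increasing here.

```bash
python3 - <<'E'
from h import *
o=r.get_obs(); j=np.array(o['joint_positions']);p=o['position']; print(j[5],o['time'])
# relieve side load: shift to where the knob holds the TCP
for k in range(3):
    j[5]+=1.82/3; r.goto_joints(j); o=r.get_obs(); print(o['opening'],o['ft_force'],o['wrist_torque'],o['joint_positions'][5],o['time'])
r.dwell(1.0)
c=cam('top','t5.png'); c=cam('wrist','w5.png'); cam('side','s5.png')
ys=2.055;u=np.array([np.cos(ys),np.sin(ys)]);L=np.array([536.7,89.7])-135*u
for n in('wrist','side','top'): print(n,w2pix(r.read_camera(n),[[*(L),95],[*(L+60*u),95]]))
E
```

```text
-2.4450310089717746 17.4417
43.590951048683394 [ 2.13954322 -0.54743037 -0.26769936] [-0.21061563 -0.37033001 -0.00110828] -1.8400637792849857 18.075
43.50484580306679 [ 2.09260767 -0.21065234 -0.46639726] [-0.00325503 -0.265865   -0.02486406] -1.2339607061631828 18.7083
43.71646677451027 [ 3.85742613  2.76495921 -0.57908334] [ 0.24920993 -0.30631243 -0.05959863] -0.6274189059829451 19.3417
wrist [[240.9186424  398.93335543]
 [247.38736288 341.8211183 ]]
side [[307.2093628  209.07463233]
 [289.52192164 198.84006775]]
top [[296.21458105 155.14497371]
 [276.42993601 165.36414575]]
```

```bash
cat >> h.py <<'E'
ys=2.055;u=np.array([np.cos(ys),np.sin(ys)]);S=np.array([583.5,1.]);LV=np.array([599.7,-29.3])
def bubble(name):
    r.reach([*(LV-80*u),190],down(ys)); r.dwell(.8); c=cam('wrist',name)
    p=c['frame'][88:150,256:262].astype(float).mean(1)
    b=p[:,2]; rows=np.arange(88,150)
    bub=rows[b>95]; g=np.clip(130-c['frame'][88:150,252:264,1].astype(float).min(1),0,None)
    print('bubble rows',bub[:1],bub[-1:],'centre',(bub[0]+bub[-1])/2); 
    e=c['frame'][88:150,[253,254,262,263],1].astype(int).mean(1); print([(int(x),int(y)) for x,y in zip(rows,e) if y<130 ])
    print('t',r.get_obs()['time'])
E
python3 - <<'E'
from h import *
r.grip(64); o=r.get_obs(); p=o['position']; r.servo_line([p[0],p[1],150],feed=120)
bubble('w6.png')
a=cv2.imread('pics/w6.png')[60:170,215:301]
cv2.imwrite('pics/w6z.png',cv2.resize(a,None,fx=5,fy=5,interpolation=cv2.INTER_CUBIC))
E
```

```text
bubble rows [115] [126] centre 120.5
[(88, 23), (89, 9), (90, 10), (91, 6), (92, 3), (93, 109), (95, 126), (96, 125), (97, 125), (98, 125), (99, 125), (100, 126), (101, 125), (102, 125), (103, 125), (104, 125), (105, 128), (106, 128), (107, 127), (108, 129), (109, 112), (110, 54), (111, 109), (112, 129), (113, 127), (114, 128), (115, 126), (116, 125), (117, 124), (118, 124), (119, 125), (120, 125), (121, 124), (122, 124), (123, 124), (124, 124), (125, 125), (126, 125), (127, 127), (129, 91), (130, 72), (131, 116), (132, 127), (133, 127), (134, 126), (135, 126), (136, 125), (137, 127), (138, 126), (139, 125), (140, 126), (141, 125), (142, 126), (143, 125), (144, 127), (145, 118), (146, 68), (147, 13), (148, 6), (149, 10)]
t 23.6833
```

View pics/w6z.png

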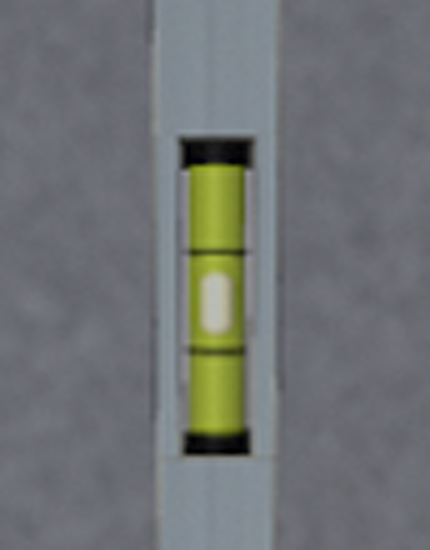

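The lines are at rows 110.0 and 129.7 and the bubble's centre is at 120.5, about 0.6 mm off, so it is between the lines. Next I press on both flat ends with the fingers spread along the level.

```bash
python3 - <<'E'
from h import *
q=down(ys-np.pi/2); r.grip(78)
r.reach([*LV,150],q); r.servo_line([*LV,106],feed=100); r.dwell(.3)
b=np.array(r.get_obs()['ft_force']); print('base',b)
print(r.servo_line([*LV,90],feed=6,contact_N=5))
r.dwell(.3); o=r.get_obs(); z=o['position'][2]; print(o['position'],o['ft_force']-b)
for k in range(25):
    f=(np.array(r.get_obs()['ft_force'])-b)[2]
    if f>9.5: break
    z-=min(.3,max(.05,(10-f)/20)); r.servo_line([*LV,z],feed=5); r.dwell(.15)
r.dwell(1)
o=r.get_obs(); print(k,o['position'],o['ft_force']-b,o['wrist_torque'],o['opening'],o['time'])
c=cam('wrist','w7.png'); print(w2pix(c,[[*LV,92]]))
E
```

```text
base [ 0.24014845  0.10776907 -0.16468355]
True
[599.72498258 -29.29742955  95.21078642] [-0.30875908 -0.25142813  5.83923263]
8 [599.85626893 -29.29740136  95.18606836] [-2.99288892  0.63302243  9.53045147] [-0.15958864  0.72214171 -0.09262486] 77.91323855058128 32.7917
[[258.05236545 234.40003113]]
```

View pics/w7.png

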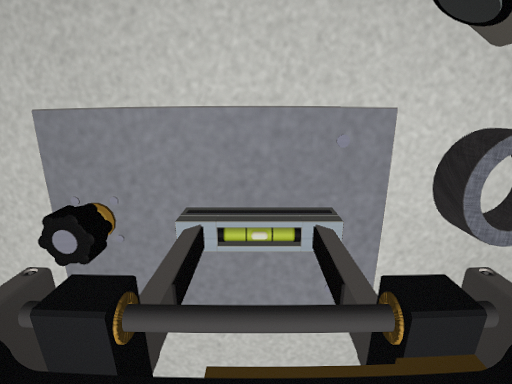

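The bubble (252–267) lies between its lines (246 and 273). The force is 9.5 N down with 3 N sideways, so I trim out the side load before handing in.

```bash
python3 - <<'E'
from h import *
b=np.array([.24,.108,-.165]); t=np.array([*LV,0.])
o=r.get_obs(); f=np.array(o['ft_force'])-b
# infer the present commanded z by replaying the loop's sum is unknown: try small relative steps and watch
t[2]=95.18-.55
for k in range(10):
    r.servo_line(list(t),feed=5); r.dwell(.3); f=np.array(r.get_obs()['ft_force'])-b; print(t.round(2),f.round(2))
    if abs(f[2]-10)<.5 and abs(f[0])<1 and abs(f[1])<1: break
    t[2]-=np.clip((10-f[2])/15,-.2,.2); t[:2]+=np.clip(f[:2]/12,-.15,.15)
r.dwell(1.2); o=r.get_obs(); print(o['ft_force']-b,o['time'])
c=cam('wrist','w8.png'); g=c['frame'][230:242,215:305].astype(int)
print(g[5:8,:,2].mean(0).round().astype(int).tolist()); print(g[1:4,:,1].mean(0).round().astype(int).tolist())
E
```

```text
[599.7  -29.3   94.63] [-1.87  0.92  6.64]
[599.55 -29.22  94.43] [-1.93  0.43  8.  ]
[599.4  -29.19  94.3 ] [-3.1   0.23  7.23]
[599.25 -29.17  94.11] [-3.07 -0.58  7.56]
[599.1  -29.22  93.95] [-2.3  -0.11  8.01]
[598.95 -29.23  93.82] [-2.27 -0.45  8.77]
[598.8  -29.26  93.73] [-1.39  0.18  9.57]
[598.68 -29.25  93.71] [-0.94  1.79  8.38]
[598.61 -29.1   93.6 ] [-2.23  0.35  9.34]
[598.46 -29.07  93.55] [-1.97  0.83  9.31]
[-0.75488811  0.12263044  8.6628516 ] 39.5417
[167, 154, 99, 23, 29, 30, 31, 30, 29, 30, 48, 63, 67, 65, 65, 66, 67, 66, 65, 67, 66, 67, 67, 68, 67, 68, 68, 67, 67, 68, 50, 30, 56, 69, 64, 57, 103, 161, 183, 194, 198, 197, 197, 197, 197, 198, 197, 197, 198, 196, 186, 178, 138, 75, 62, 64, 45, 33, 55, 68, 67, 65, 65, 64, 64, 65, 66, 64, 65, 65, 64, 64, 64, 65, 66, 67, 67, 55, 36, 33, 29, 29, 30, 28, 25, 23, 126, 164, 167, 162]
[157, 138, 83, 15, 21, 22, 21, 18, 54, 118, 156, 167, 170, 169, 170, 170, 169, 169, 170, 170, 170, 170, 170, 170, 169, 169, 170, 170, 171, 174, 118, 76, 151, 173, 169, 166, 162, 160, 160, 160, 161, 162, 162, 163, 162, 162, 162, 162, 163, 162, 160, 158, 161, 164, 169, 170, 127, 58, 138, 174, 170, 169, 170, 170, 170, 170, 169, 170, 169, 170, 170, 170, 170, 171, 170, 170, 171, 162, 151, 101, 29, 18, 22, 21, 19, 13, 121, 155, 156, 155]
```

```bash
python3 - <<'E'
from h import *
b=np.array([.24,.108,-.165]); z=93.5
def F():
    v=[]
    for _ in range(8): r.dwell(.06); v.append(np.array(r.get_obs()['ft_force'])-b)
    return np.mean(v,0)
for k in range(6):
    r.servo_line([598.46,-29.07,z],feed=5); r.dwell(.2); f=F(); print(z,f.round(2))
    if abs(f[2]-10.2)<.5: break
    z-=np.clip((10.2-f[2])/12,-.12,.12)
r.dwell(.8); f=F(); print(f)
c=cam('wrist'); g=c['frame'][235:238,215:305,2].mean(0); i=215+np.where(g>110)[0]; print('bubble',i[0],i[-1],'mid lines 258.9','t',r.get_obs()['time'])
if 9<f[2]<11.5 and abs((i[0]+i[-1])/2-258.9)<1.5: print(r.finish_job())
E
```

```text
93.5 [-1.39  0.24  9.39]
93.43219718848871 [-1.37  0.06  9.85]
[-1.33786359 -0.10386412 10.0348303 ]
bubble 215 304 mid lines 258.9 t 42.7417
the job is handed in; nothing more can be done
None
```

I handed the job in at 42.7 s with the arm still pressing the level down at about 10 N. The last good bubble reading, at 39.5 s and about 8.7 N, was within 0.3 mm of centre; my final check before hand-in caught the level's edges instead of the bubble.

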